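# Stand the die-cast bracket on edge on the setting block

### The arm

A 6-joint arm with a two-finger parallel gripper is mounted at the origin on the work surface. World frame = base frame: x ahead of the robot, y to its left, z up, the work surface at z = 0. Lengths are in mm, angles in degrees, forces in N, time in s.
With the tool pointing down it reaches from about 300 to 850 mm from the base axis. Payload 4.2 kg.
Tool frame: the origin (TCP) lies midway between the tips of the shut fingers; the grasp point (between the pads) lies 19 mm behind it; z points along the fingers, y is the line along which they close (so a half turn about z gives the same grasp; the last joint's range is limited). The gripper opens to 91 mm and grips with 3 to 60 N. Pads are 32 mm wide; open, the fingers measure 118 mm over their backs; the gripper's body (76 mm by 178 mm) begins 60 mm behind the grasp point.
Start: joints at [-75.86, 18.312, 89.639, -0, 72.044, -1.146], TCP at [151.599, -554.672, 213.976] pointing down, gripper open.
Joint ranges: [-177.97, 177.97], [-48.28, 115.42], [12.27, 149.76], [-77.06, 257.06], [2.81, 150.46], [-146.56, 146.56]. Speed limits (degrees/s): [147.25, 147.25, 180, 180, 180, 180].

### API

Orientations are given as [roll, pitch, yaw] about the fixed x, y, z axes, in that order (R = Rz(yaw) Ry(pitch) Rx(roll)).
In Python, from workcell import state, grab_frame, camera_model, workorder gives the robot as it stands.
- The arm moves only by the tool carry_out, never from a script. Its argument "commands" is a list of rows, each a list of 7 numbers: the turn, a rotation vector about the tool's x, y, z in degrees, then the shift along the tool's x, y, z in mm, then the opening, from -1 (shut) to 1 (fully open). In form: [[ax, ay, az, dx, dy, dz, hand], ...]. A call has 1 to 20 rows; each row is the pose to reach, as a shift and turn from the pose commanded when the call began, along the tool's axes at that moment; what a row does not reach only later rows make up. A row lasts 1/10 s, in which the tool goes at most 50 mm and 8.59 degrees, less where a joint would pass 70% of its speed; a pose out of reach is approached as far as the arm can. A call with a gripper value outside its range is refused whole. The fingers move at their own pace and stop on an object; "force" is the grip in N (left out, the last holds). Time passes only in rows, so rows that repeat a pose let the fingers close. It gives the time, the measured TCP pose, the force, the opening and the grip force at its end, in the units of the state.
- state(): the state, without advancing time (a new reading comes with each control period).
- grab_frame(name): name is "scene" or "top" or "wrist"; returns the picture (400x640x3 uint8, red, green, blue); there is no depth.
- camera_model(name): a dict with "fx", "fy", "cx", "cy" (pixels), "origin" and "rotation" of the camera in the world; the wrist camera has in their place "mount" (4x4, takes a point from camera to tool coordinates, whose origin is the TCP and whose axes are the flange's). Camera axes: x right, y up, looking along -z (the intrinsics and any distortion apply to the point x, -y, -z); pixel columns grow to the right and rows downward; lengths in mm; the calibration is good to about 2 mm. A picture is of the moment at which its call begins: read the wrist's pose just before it. camera_model takes no time and is no camera call.
- workorder.job_done(): hands the job in; it is judged then, once.
The state is a dict: "time_s": time; "qpos": joint angles; "qvel": joint speeds; "effort": joint torques, N m; "ee_pos": TCP position; "ee_rot": TCP orientation; "force": force on the tool from outside, world axes, zero at the start; "torque": the same for the moment, N m; "gripper_width": finger opening in mm; "gripper_force": force on a finger pad.
Only numpy, scipy, OpenCV 4.12 (cv2) and the standard library are available. Lean on these libraries where they do the work, as an engineer would, in place of code of your own. Each camera call takes 0.05 s, during which the arm holds its last target. There are 200 camera calls.

### The job

The setting block is needed to check the zinc bracket: first move the black rubber stopper off the block into the grey tray. Then take the bracket from its sloping rest and stand it upright on one of its long thin edges on the block, square to it, midway across the block's width and with its ends flush with the block's ends; set it down rather than letting it drop, and let go so that it stands by itself. Leave the brass sleeve, the valve handle and the depth gauge where they are.

Things in the scene. Friction and masses are not known exactly. Their poses are not given: they have to be found in the camera images.
- bracket: grey zinc die-cast bracket: a flat rectangular plate 100 x 70 x 14 mm with three through holes (one of 24 mm near the middle, one of 10 mm near each end), about 0.35 kg. Origin at the plate's centre; x along the 70 mm side, y along the 100 mm side, z through the 14 mm thickness. At the start it leans on the rest, x pointing down the slope, z up and away from the slope.
- rest: fixed varnished wooden rest, base 100 x 120 x 12 mm. Its board slopes 52 degrees from level, falling towards +x; the bracket's lower long edge sits on a lip 32 mm above the table. The board reaches 36 mm up the slope, so the bracket's upper 34 mm is free on both faces, its top edge about 87 mm up, on the -x side. Origin: centre of the base's underside, z up, y along the bracket's length.
- block: fixed steel setting block, 44 mm (x) by 100 mm (y) and 40 mm high; the stopper stands on it at the start. Origin at the centre of its underside, z up.
- stopper: black rubber test stopper, slightly tapered: 32 mm diameter at the foot, 36 mm at the top, 38 mm high, about 50 g. Origin at the centre of its foot, z along its axis. It starts upright on the block.
- tray: fixed shallow grey open tray, 110 mm (x) by 130 mm (y), 24 mm high, walls and floor 4 mm thick. Origin at the centre of its underside.
- sleeve: bystander: brass compression sleeve standing on the table, 30 mm outside diameter, 26 mm high; origin at the centre of its foot
- valve_handle: bystander: round brass gate valve handle (spoked wheel) lying flat, 84 mm diameter, 18 mm high; origin at the centre of its underside
- depth_gauge: bystander: T-shaped steel depth gauge lying flat, crossbar 100 mm along y, blade 130 mm along x (from -35 to +95 mm), 14 mm high; origin under the crossbar's centre
Not all that is in view belongs to the job. Several things have the shape of the block; the one meant has the colours described above.

How it is judged:
By the outcome, as a careful person would: the job done as asked, in the order asked, and still so for the second after the job is handed in, with the robot touching nothing.
It also fails if it takes over 61 s, if anything falls off the work surface, if the arm or the gripper's body presses on something with over 40 N, if the wrist force passes 120 N, or if a joint passes its speed limit or range.

## Working session

There is one attempt and no reset: what is moved stays moved. The work goes in short steps, Python scripts to look and compute and a tool call to move; the robot and the scene stay as the last step left them, time stands still between calls to the robot, and variables do not carry over. Pictures are saved under pics/ and viewed, at most 10 in all, crops included, and the job is handed in when it is done.

Besides the shell and the picture viewer there is one more tool, called after "Call:" in YAML: its name, and indented under it one key for each argument. carry_out: Moves the arm, as the interface text tells. Its arguments: {"type":"object","properties":{"commands":{"type":"array"},"force":{"type":"number"}},"required":["commands"]}

```bash
ls; mkdir -p pics; python3 - <<'E'
from workcell import state, grab_frame, camera_model
import cv2
s=state();print(s)
for n in("scene","top","wrist"):
    print(n,camera_model(n)); cv2.imwrite(f"pics/{n}0.png",grab_frame(n)[:,:,::-1])
E
```

```text
pics
{'time_s': 0.0, 'qpos': array([-7.58589715e+01,  1.83489630e+01,  8.97067245e+01, -4.77638124e-04,
        7.20436490e+01, -1.14631501e+00]), 'qvel': array([-0.02875994,  0.10593557, -0.02002582, -0.05437671,  0.03000582,
        0.03022408]), 'effort': array([-6.85918531e-04, -4.12465131e+01, -2.31970382e+01,  7.26385647e-02,
        4.55761829e-02, -1.56778574e-04]), 'ee_pos': array([ 151.47381354, -554.1595225 ,  213.14497252]), 'ee_rot': array([-1.79900674e+02, -1.53326203e-03,  1.52874899e+01]), 'force': array([ 0.21469068, -0.71756526,  1.01016593]), 'torque': array([-0.00669681,  0.03360659,  0.00073691]), 'gripper_force': 0.0, 'gripper_width': 91.63418730535913}
scene {'fx': 437.69852536621545, 'fy': 437.69852536621545, 'cx': 320.0213157673545, 'cy': 195.6946420219777, 'origin': array([1194.11629357,  161.22095383,  639.85072846]), 'rotation': array([ 45.87582879,   0.37270858, 105.63172852])}
top {'fx': 401.35354217071387, 'fy': 401.35354217071387, 'cx': 321.66256708803064, 'cy': 193.98732734350347, 'origin': array([484.72653063,  -8.57584911, 916.48719389]), 'rotation': array([  8.83883789,  -0.73506394, -88.33853647])}
wrist {'fx': 275.95525651019415, 'fy': 275.95525651019415, 'cx': 320.1935549985643, 'cy': 198.98127016577303, 'mount': array([[ 7.65241970e-04,  9.57824725e-01,  2.87352067e-01,
         8.23426656e+01],
       [ 9.99999531e-01, -5.62441342e-04, -7.88306101e-04,
        -1.79295246e-01],
       [-5.93440393e-04,  2.87352535e-01, -9.57824706e-01,
        -1.70782599e+02],
       [ 0.00000000e+00,  0.00000000e+00,  0.00000000e+00,
         1.00000000e+00]])}
```

View pics/top0.png

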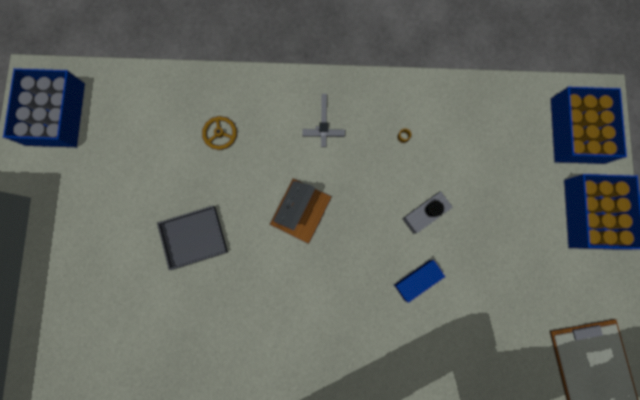

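View pics/scene0.png

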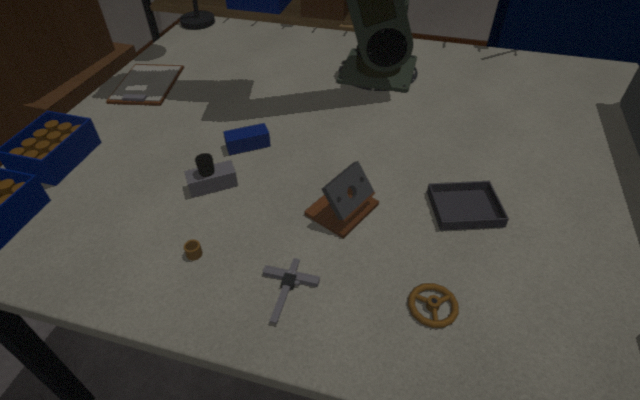

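Top view: the steel block with the stopper is at (428,212), the stopper at (434,208), the bracket on its rest at (300,208) and the tray at (194,238).
Candidates for the block: the grey steel one at (428,212) in top, with the stopper on it, and the blue one of the same shape at (419,280). The description picks the grey one. For the bracket there is only the one on the wooden rest. I'll check in a close crop.

```bash
cat > h.py <<'E'
import numpy as np, cv2
from scipy.spatial.transform import Rotation as R
from workcell import state, grab_frame, camera_model
def rot(e): return R.from_euler('xyz',e,degrees=True).as_matrix()
def cam(n,s=None):
    m=camera_model(n)
    if n=='wrist':
        T=np.eye(4);T[:3,:3]=rot(s['ee_rot']);T[:3,3]=s['ee_pos'];T=T@m['mount'];o,A=T[:3,3],T[:3,:3]
    else: o,A=np.array(m['origin']),rot(m['rotation'])
    return m,o,A
def ray(c,uv):
    m,o,A=c;uv=np.atleast_2d(uv).astype(float)
    d=np.c_[(uv[:,0]-m['cx'])/m['fx'],-(uv[:,1]-m['cy'])/m['fy'],-np.ones(len(uv))]@A.T
    return o,d
def plane(c,uv,z):
    o,d=ray(c,uv);return o+d*((z-o[2])/d[:,2])[:,None]
def proj(c,P):
    m,o,A=c;q=(np.atleast_2d(P)-o)@A
    return np.c_[m['cx']+m['fx']*q[:,0]/-q[:,2],m['cy']-m['fy']*q[:,1]/-q[:,2]]
E
python3 - <<'E'
from h import *
np.set_printoptions(precision=1,suppress=True)
c=cam('top');I=cv2.imread('pics/top0.png')
for n,uv,z in(('block',(428,212),40),('stopper',(434,208),78),('bracket',(297,204),60),('base',(302,210),12),('tray',(194,238),20),('sleeve',(404,135),20),('wheel',(220,132),15),('gauge',(324,132),10)):
    print(n,plane(c,uv,z))
S=cv2.imread('pics/scene0.png')
a=cv2.resize(I[160:310,380:480],(400,600),interpolation=cv2.INTER_CUBIC)
b=cv2.resize(I[165:255,260:350],(400,400),interpolation=cv2.INTER_CUBIC)
d=cv2.resize(S[150:240,295:395],(400,200*9//9),interpolation=cv2.INTER_CUBIC)
cv2.imwrite('pics/crop1.png',np.hstack([a,np.vstack([b,d])]))
E
```

```text
block [[ 588.4 -251.1   40. ]]
stopper [[ 592.8 -253.4   78. ]]
bracket [[594.8  36.7  60. ]]
base [[587.6  27.4  12. ]]
tray [[517.1 263.6  20. ]]
sleeve [[ 768.8 -203.    20. ]]
wheel [[763.5 224.1  15. ]]
gauge [[773.  -17.3  10. ]]
```

View pics/crop1.png

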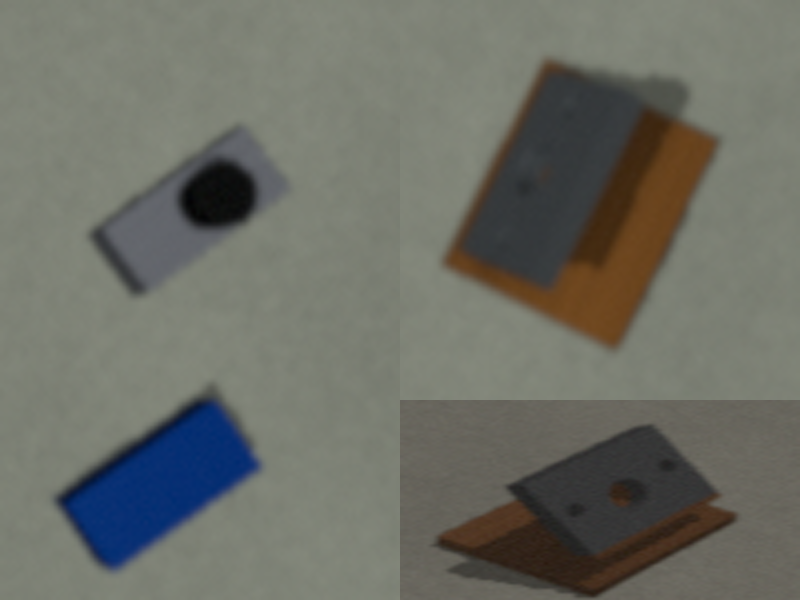

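```bash
python3 - <<'E'
from h import *
np.set_printoptions(precision=1,suppress=True)
c=cam('top');s=cam('scene')
P=np.array([(548,60),(718,138),(615,348),(445,262)],float)
uv=np.c_[260+(P[:,0]-400)*.225,165+P[:,1]*.225]
W=plane(c,uv,12);print(W,W.mean(0))
v=proj(s,W);print('scene crop',np.c_[(v[:,0]-295)*4+400,(v[:,1]-150)/90*200+400])
B=np.array([(555,70),(645,100),(550,290),(460,255)],float)
uv=np.c_[260+(B[:,0]-400)*.225,165+B[:,1]*.225]
for zs in((87,40,40,87),(40,87,87,40)):
  W=np.array([plane(c,u,z)[0] for u,z in zip(uv,zs)]);v=proj(s,W)
  print(zs,W,np.c_[(v[:,0]-295)*4+400,(v[:,1]-150)/90*200+400])
E
```

```text
[[659.6  49.9  12. ]
 [621.6 -38.8  12. ]
 [513.1  10.4  12. ]
 [553.8  97.9  12. ]] [587.   29.9  12. ]
scene crop [[586.7 585.2]
 [431.3 534.5]
 [579.2 465.9]
 [727.1 511.4]]
(87, 40, 40, 87) [[640.4  41.6  87. ]
 [635.4  -1.   40. ]
 [539.5  42.6  40. ]
 [551.6  82.3  87. ]] [[583.3 505.2]
 [496.4 531.3]
 [629.6 467.9]
 [709.  444.8]]
(40, 87, 87, 40) [[649.2  44.4  40. ]
 [627.3  -1.4  87. ]
 [536.6  39.8  87. ]
 [555.4  87.4  40. ]] [[582.1 552.9]
 [499.5 485.1]
 [629.7 425.9]
 [710.5 488.2]]
```

The crop confirms the steel-grey block with the black stopper on it, and the blue block is a decoy. The bracket leans with its top edge on the right (-y) side in the top view, so the rest's +x is at a yaw of about 67°. Next I'll move the wrist camera over the block.

```bash
cat >> h.py <<'E'
import json
def getcmd():
    d=json.load(open('cmd.json'));return np.array(d[0]),np.array(d[1])
def save(p,Rm): json.dump([list(map(float,p)),np.asarray(Rm).tolist()],open('cmd.json','w'))
def rel(p,Rt):           # row to reach world pose from commanded pose
    p0,R0=getcmd();v=R.from_matrix(R0.T@Rt).as_rotvec(degrees=True)
    return np.round(np.r_[v,R0.T@(np.array(p)-p0)],2).tolist()
def apply(row):          # record a commanded row
    p0,R0=getcmd();save(p0+R0@np.array(row[3:6]),R0@R.from_rotvec(row[:3],degrees=True).as_matrix())
E
python3 - <<'E'
from h import *
save([151.599,-554.672,213.976],rot([180,0,15.287]))
print(rel([585,-248,220],rot([180,0,126])))
E
```

```text
[-0.0, 0.0, -110.71, 498.92, -181.55, -6.02]
```

Call:
carry_out:
  commands:
    - [0,0,-110.7,499,-181.5,-6,1]
    - [0,0,-110.7,499,-181.5,-6,1]
    - [0,0,-110.7,499,-181.5,-6,1]
    - [0,0,-110.7,499,-181.5,-6,1]
    - [0,0,-110.7,499,-181.5,-6,1]
    - [0,0,-110.7,499,-181.5,-6,1]
    - [0,0,-110.7,499,-181.5,-6,1]
    - [0,0,-110.7,499,-181.5,-6,1]
    - [0,0,-110.7,499,-181.5,-6,1]
    - [0,0,-110.7,499,-181.5,-6,1]
    - [0,0,-110.7,499,-181.5,-6,1]
    - [0,0,-110.7,499,-181.5,-6,1]
    - [0,0,-110.7,499,-181.5,-6,1]
    - [0,0,-110.7,499,-181.5,-6,1]
    - [0,0,-110.7,499,-181.5,-6,1]
    - [0,0,-110.7,499,-181.5,-6,1]
    - [0,0,-110.7,499,-181.5,-6,1]

```text
time_s: 1.85
ee_pos: [584.9, -248.3, 220.0]
ee_rot: [180.0, 0.0, 125.9]
force: [-0.2, 0.3, 0.6]
gripper_width: 91.2
gripper_force: 0.0
```

```bash
python3 - <<'E'
from h import *
apply([0,0,-110.7,499,-181.5,-6])
s=state();I=grab_frame('wrist')[:,:,::-1];cv2.imwrite('pics/w1.png',I)
json.dump([list(s['ee_pos']),list(s['ee_rot'])],open('w1.json','w'))
print(s['ee_pos'],s['ee_rot'],s['qpos'].round(1),s['time_s'],s['force'],getcmd()[0])
E
```

```text
[ 584.90298108 -248.25157773  220.01994889] [1.79998386e+02 6.24571487e-03 1.25894353e+02] [-24.   23.6  80.6  -0.   75.8 -59.9] 1.85 [-0.23757072  0.33647377  0.59341694] [ 585.08977914 -248.03052466  219.976     ]
```

View pics/w1.png

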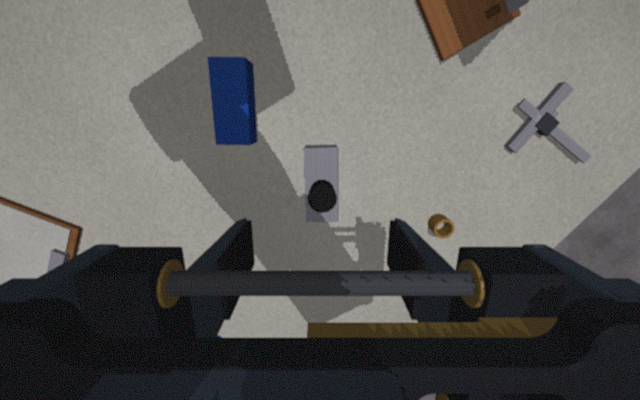

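Wrist view: the grey block spans (305–338, 146–221), the stopper is at (321,195), and the blue decoy is at (232,100). I'll measure the block and stopper.

```bash
cat >> h.py <<'E'
def loadcam(f):
    p,e=json.load(open(f));return cam('wrist',dict(ee_pos=np.array(p),ee_rot=np.array(e)))
E
python3 - <<'E'
from h import *
np.set_printoptions(precision=2,suppress=True)
c=loadcam('w1.json');I=cv2.imread('pics/w1.png')
x0,y0,x1,y1=285,130,360,235
C=I[y0:y1,x0:x1].astype(int);b,g,r=C[...,0],C[...,1],C[...,2]
print('px block',I[165,320],'bg',I[140,350],I[200,290],'stop',I[195,321])
lum=C.sum(2);
M=((b-r>-3)).astype(np.uint8)*255   # steel/black is bluish, table warm
M=cv2.morphologyEx(M,cv2.MORPH_OPEN,np.ones((3,3)))
M=cv2.morphologyEx(M,cv2.MORPH_CLOSE,np.ones((5,5)))
n,l,st,ce=cv2.connectedComponentsWithStats(M);k=1+np.argmax(st[1:,4]);print(st[k])
M=(l==k).astype(np.uint8)
h=max(cv2.findContours(M,0,cv2.CHAIN_APPROX_NONE)[0],key=cv2.contourArea).reshape(-1,2)+[x0,y0]
W=plane(c,h,40)[:,:2]
# pixel half width correction is included below by rect size check
(rc,sz,a)=cv2.minAreaRect(W.astype(np.float32));print('block',rc,sz,a)
D=((lum<120)).astype(np.uint8);n,l,st,ce=cv2.connectedComponentsWithStats(D)
k=1+np.argmax(st[1:,4]);print('stopper',st[k],ce[k]+[x0,y0])
for z in(40,60,78):print(z,plane(c,ce[k]+[x0,y0],z))
cv2.imwrite('pics/m1.png',np.hstack([cv2.resize(I[y0:y1,x0:x1],None,fx=5,fy=5,interpolation=0),cv2.resize(cv2.cvtColor(M*255,8),None,fx=5,fy=5,interpolation=0)]))
print('cam',c[1])
E
```

```text
px block [131 123 126] bg [148 157 159] [ 94  98 101] stop [ 7 14  7]
[  19   15   35   78 2289]
block (589.1707763671875, -250.9906005859375) (44.526187896728516, 103.4439697265625) 36.89116287231445
stopper [ 23  51  28  31 660] [321.5  196.16]
40 [[ 598.7  -263.05   40.  ]]
60 [[ 595.22 -258.41   60.  ]]
78 [[ 592.1  -254.24   78.  ]]
cam [ 537.77 -181.79  390.79]
```

View pics/m1.png

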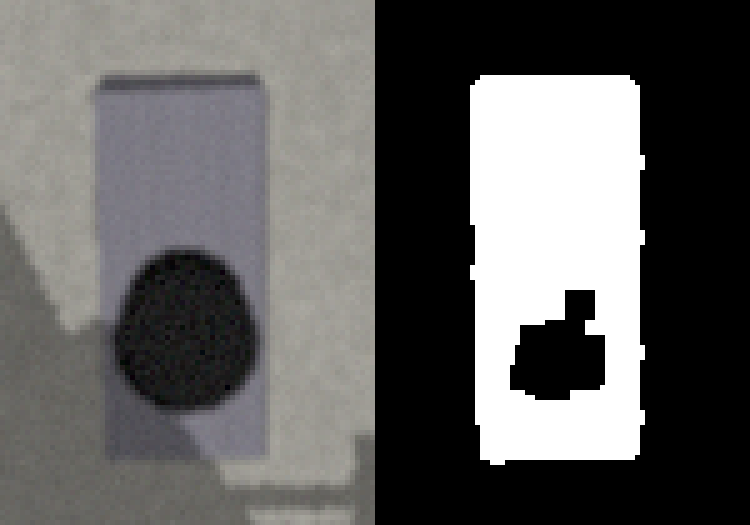

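```bash
python3 - <<'E'
from h import *
np.set_printoptions(precision=2,suppress=True)
c=loadcam('w1.json')
d=plane(c,(321.5,200),78)[0,:2]-c[1][:2];d/=np.linalg.norm(d)
print('top',plane(c,(321.7,211.9),78)[0,:2]-18*d,'foot',plane(c,(321.7,179.5),40)[0,:2]+16*d)
# block top-face corners read at subpixel from the crop (x/5+285-.5, y/5+130-.5)
q=np.array([(95,89),(266,89),(267,458),(106,460)])/5+[284.5,129.5]
W=plane(c,q,40)[:,:2];print(W,W.mean(0))
e=W[1]+W[0]-W[2]-W[3];print('len',np.linalg.norm(e)/2,'yaw',np.degrees(np.arctan2(e[1],e[0])),'wid',np.linalg.norm(W[1]-W[0]))
E
```

```text
top [ 593.07 -255.6 ] foot [ 595.24 -257.47]
[[ 542.8  -224.62]
 [ 577.6  -199.4 ]
 [ 637.52 -278.52]
 [ 602.4  -304.7 ]] [ 590.08 -251.81]
len 99.53557595545526 yaw 126.89946162001382 wid 42.97720828683455
```

```bash
python3 - <<'E'
from h import *
print(rel([594,-256.5,120],rot([180,0,126.9])),rel([594,-256.5,47],rot([180,0,126.9])))
E
```

```text
[-0.0, 0.0, -0.91, -12.09, 2.23, 99.98] [-0.0, 0.0, -0.91, -12.09, 2.23, 172.98]
```

Call:
carry_out:
  commands:
    - [0,0,-0.9,-12,2.2,40,1]
    - [0,0,-0.9,-12,2.2,80,1]
    - [0,0,-0.9,-12,2.2,120,1]
    - [0,0,-0.9,-12,2.2,145,1]
    - [0,0,-0.9,-12,2.2,160,1]
    - [0,0,-0.9,-12,2.2,173,1]
    - [0,0,-0.9,-12,2.2,173,1]
    - [0,0,-0.9,-12,2.2,173,-1]
    - [0,0,-0.9,-12,2.2,173,-1]
    - [0,0,-0.9,-12,2.2,173,-1]
    - [0,0,-0.9,-12,2.2,173,-1]
    - [0,0,-0.9,-12,2.2,173,-1]
    - [0,0,-0.9,-12,2.2,173,-1]
    - [0,0,-0.9,-12,2.2,173,-1]
    - [0,0,-0.9,-12,2.2,173,-1]
  force: 10

```text
time_s: 3.4
ee_pos: [593.9, -256.5, 47.0]
ee_rot: [-180.0, 0.0, 126.9]
force: [-0.4, 0.6, 0.6]
gripper_width: 35.1
gripper_force: 10.0
```

```bash
python3 - <<'E'
from h import *
apply([0,0,-0.9,-12,2.2,173])
# tray centre from the top picture: outer rim by colour
I=cv2.imread('pics/top0.png');x0,y0=145,195
C=I[y0:285,x0:245].astype(int)
print(I[238,194],I[238,140])
M=((C[...,0]-C[...,2]>0)).astype(np.uint8);n,l,st,ce=cv2.connectedComponentsWithStats(M);k=1+np.argmax(st[1:,4])
h=max(cv2.findContours((l==k).astype(np.uint8),0,1)[0],key=cv2.contourArea).reshape(-1,2)+[x0,y0]
print(st[k],cv2.minAreaRect(plane(cam('top'),h,24)[:,:2].astype(np.float32)))
E
```

```text
[76 70 67] [119 132 128]
[  13   11   69   64 2966] ((518.8604125976562, 267.4483947753906), (109.21957397460938, 132.3965606689453), 19.240524291992188)
```

```bash
python3 - <<'E'
from h import *
D=rot([180,0,126.9])
for p in([594,-256.5,190],[518,264,190],[518,264,60],[518,264,12]):print(rel(p,D))
E
```

```text
[-0.0, 0.0, -0.01, -0.09, 0.03, -143.02]
[-0.0, 0.0, -0.01, 461.84, 251.67, -143.02]
[-0.0, 0.0, -0.01, 461.84, 251.67, -13.02]
[-0.0, 0.0, -0.01, 461.84, 251.67, 34.98]
```

Call:
carry_out:
  commands:
    - [0,0,0,0,0,-40,-1]
    - [0,0,0,0,0,-90,-1]
    - [0,0,0,0,0,-140,-1]
    - [0,0,0,38,21,-143,-1]
    - [0,0,0,80,43.5,-143,-1]
    - [0,0,0,122,66.5,-143,-1]
    - [0,0,0,164,89.5,-143,-1]
    - [0,0,0,206,112.5,-143,-1]
    - [0,0,0,248,135.5,-143,-1]
    - [0,0,0,290,158,-143,-1]
    - [0,0,0,332,181,-143,-1]
    - [0,0,0,374,204,-143,-1]
    - [0,0,0,416,227,-143,-1]
    - [0,0,0,445,242.5,-143,-1]
    - [0,0,0,462,251.5,-143,-1]
    - [0,0,0,462,251.5,-100,-1]
    - [0,0,0,462,251.5,-60,-1]
    - [0,0,0,462,251.5,-20,-1]
    - [0,0,0,462,251.5,0,-1]
    - [0,0,0,462,251.5,0,-1]

```text
time_s: 5.4
ee_pos: [515.3, 262.9, 43.6]
ee_rot: [-179.6, -0.1, 126.9]
force: [-0.5, 0.1, 0.2]
gripper_width: 34.8
gripper_force: 10.0
```

Call:
carry_out:
  commands:
    - [0,0,0,0,0,10,-1]
    - [0,0,0,0,0,20,-1]
    - [0,0,0,0,0,29,-1]
    - [0,0,0,0,0,34,-1]
    - [0,0,0,0,0,35.5,-1]
    - [0,0,0,0,0,35.5,-1]
    - [0,0,0,0,0,35.5,0.27]
    - [0,0,0,0,0,35.5,0.27]
    - [0,0,0,0,0,35.5,0.27]
    - [0,0,0,0,0,35.5,0.27]
    - [0,0,0,0,0,0,0.27]
    - [0,0,0,0,0,-45,0.27]
    - [0,0,0,0,0,-95,0.27]
    - [0,0,0,0,0,-145,0.27]
    - [0,0,0,0,0,-145,0.27]

```text
time_s: 6.9
ee_pos: [521.6, 265.9, 199.9]
ee_rot: [179.1, 0.2, 126.9]
force: [0.3, 0.3, 0.2]
gripper_width: 57.8
gripper_force: 0.0
```

```bash
python3 - <<'E'
from h import *
apply([0,0,0,462,251.5,0]);apply([0,0,0,0,0,-145])
s=state();print(s['ee_pos'],s['qpos'].round(1),getcmd()[0])
cv2.imwrite('pics/top1.png',grab_frame('top')[:,:,::-1])
# view pose of the rest: camera must look at bracket; camera sits ~82 tool-x from TCP
print(rel([600,20,230],rot([180,0,156.8])))
E
```

```text
[521.59788741 265.94118765 199.93662401] [ 25.9  19.3  90.3  -0.   69.5 -11. ] [517.76576811 264.02968637 191.976     ]
[-0.0, 0.0, -29.91, -244.54, -80.7, -38.02]
```

```bash
python3 - <<'E'
from h import *
D=rot([180,0,156.8])
print(rel([648,17,230],D)); print(rel([648-.394*120,17-.919*120,230],D))
E
```

```text
[-0.0, 0.0, -29.91, -275.75, -44.11, -38.02]
[-0.0, 0.0, -29.91, -335.58, -148.12, -38.02]
```

Call:
carry_out:
  commands:
    - [0,0,-30,-40,-6,-38,0.27]
    - [0,0,-30,-85,-13,-38,0.27]
    - [0,0,-30,-130,-20,-38,0.27]
    - [0,0,-30,-175,-28,-38,0.27]
    - [0,0,-30,-220,-35,-38,0.27]
    - [0,0,-30,-255,-41,-38,0.27]
    - [0,0,-30,-276,-44,-38,0.27]
    - [0,0,-30,-276,-44,-38,0.27]
    - [0,0,-30,-276,-44,-38,0.27]
    - [0,0,-30,-276,-44,-38,0.27]

```text
time_s: 7.95
ee_pos: [647.5, 18.4, 229.6]
ee_rot: [180.0, -0.1, 157.0]
force: [0.5, 0.7, 0.4]
gripper_width: 57.6
gripper_force: 0.0
```

```bash
cat > snap.py <<'E'
from h import *
import sys
s=state();I=grab_frame('wrist')[:,:,::-1];n=sys.argv[1];cv2.imwrite(f'pics/{n}.png',I)
json.dump([list(s['ee_pos']),list(s['ee_rot'])],open(n+'.json','w'));print(s['ee_pos'].round(1),s['qvel'].round(1).max())
E
python3 -c "from h import *;apply([0,0,-30,-276,-44,-38]);print(rel([648-.394*120,17-.919*120,230],rot([180,0,156.8])))"; python3 snap.py w2
```

```text
[-0.0, 0.0, 0.09, 0.47, -119.96, -0.02]
[647.5  18.4 229.6] 0.4
```

Call:
carry_out:
  commands:
    - [0,0,0,0,-45,0,0.27]
    - [0,0,0,0,-90,0,0.27]
    - [0,0,0,0,-120,0,0.27]
    - [0,0,0,0,-120,0,0.27]
    - [0,0,0,0,-120,0,0.27]
    - [0,0,0,0,-120,0,0.27]

```text
time_s: 8.6
ee_pos: [601.5, -92.0, 230.1]
ee_rot: [180.0, 0.0, 157.0]
force: [-0.3, 0.7, -0.4]
gripper_width: 58.0
gripper_force: 0.0
```

```bash
python3 -c "from h import *;apply([0,0,0,0,-120,0])"; python3 snap.py w3
python3 - <<'E'
import cv2,numpy as np
a=cv2.imread('pics/w2.png');b=cv2.imread('pics/w3.png')
cv2.imwrite('pics/w23.png',np.hstack([cv2.resize(a[100:230,220:420],(400,260)),cv2.resize(b[100:230,220:420],(400,260))])) if 0 else cv2.imwrite('pics/w23.png',np.vstack([a[:250,:],b[:250,:]]))
E
```

```text
[601.5 -92.  230.1] 0.3
```

View pics/w23.png

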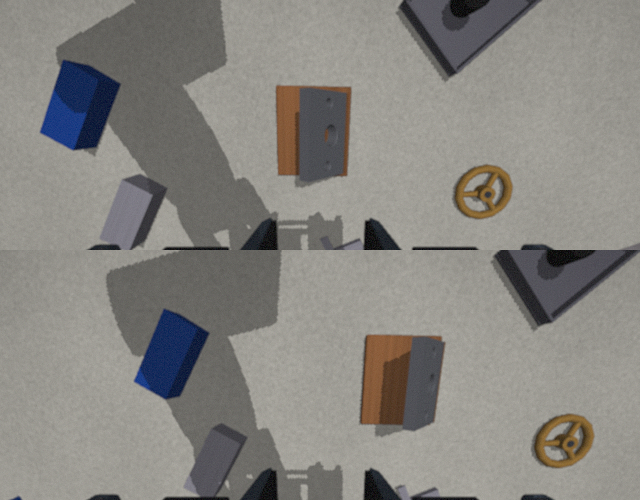

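```bash
python3 - <<'E'
import cv2,numpy as np
f=lambda n,x0,x1:cv2.convertScaleAbs(cv2.resize(cv2.imread(f'pics/{n}.png')[80:190,x0:x1],None,fx=5,fy=5,interpolation=cv2.INTER_CUBIC),alpha=1.5)
cv2.imwrite('pics/z23.png',np.hstack([f('w2',285,363),f('w3',375,453)]))
E
```

```text
(no output)
```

View pics/z23.png

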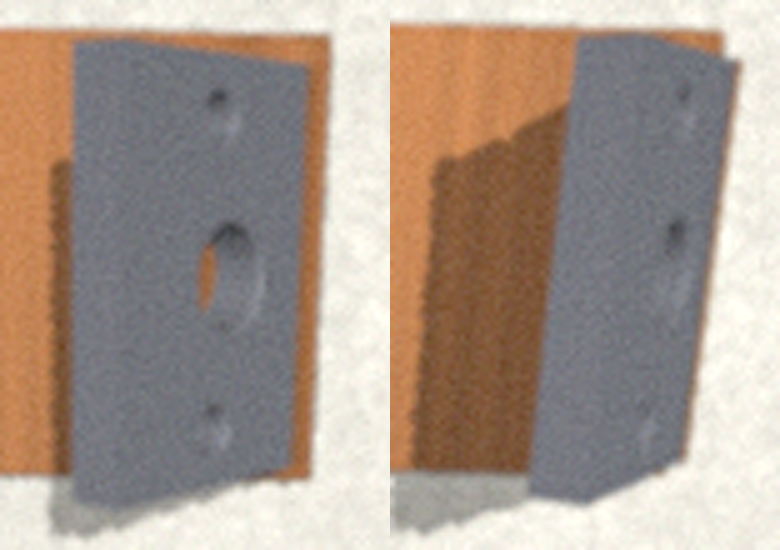

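Both views show the bracket. In w2 the back-top edge is at crop x=77, the front-top at about 122 and the front-lower at about 300. In w3 the three edges can be told apart in the same way. I'll triangulate the corners.

```bash
python3 - <<'E'
from h import *
np.set_printoptions(precision=1,suppress=True)
a=loadcam('w2.json');b=loadcam('w3.json')
A=np.array([(77,42),(77,498),(125,41),(120,505),(308,66),(290,469)],float)
B=np.array([(579,40),(530,492),(645,37),(585,503),(740,62),(687,460)],float)
ua=np.c_[284.6+A[:,0]/5,79.6+A[:,1]/5];ub=np.c_[374.6+(B[:,0]-390)/5,79.6+B[:,1]/5]
P=[]
for i in range(6):
    o1,d1=ray(a,ua[i]);o2,d2=ray(b,ub[i]);d1=d1[0]/np.linalg.norm(d1);d2=d2[0]/np.linalg.norm(d2)
    t=np.linalg.lstsq(np.c_[d1,-d2],o2-o1,rcond=None)[0]
    p,q=o1+t[0]*d1,o2+t[1]*d2;P.append((p+q)/2);print((p+q)/2,'gap',np.linalg.norm(p-q))
P=np.array(P);np.save('P.npy',P)
# model fit: corners in bracket frame, free position + yaw, slope fixed 52
y=[-50,50]  # y order tested below
from scipy.optimize import least_squares
def pose(v):
    yw=np.radians(v[3]);rx=np.array([np.cos(yw),np.sin(yw),0]);z=np.array([0,0,1.]);t=np.radians(v[4])
    bx=np.cos(t)*rx-np.sin(t)*z;bz=np.sin(t)*rx+np.cos(t)*z;return np.array(v[:3]),np.c_[bx,np.cross(bz,bx),bz]
M=np.array([(-35,50,-7),(-35,-50,-7),(-35,50,7),(-35,-50,7),(35,50,7),(35,-50,7)],float)
def mod(v): p,Q=pose(v);return M@Q.T+p
def f(v):
    X=mod(v);return np.r_[(proj(a,X)-ua).ravel(),(proj(b,X)-ub).ravel(),(v[4]-52)*2]
r=least_squares(f,[593,40,60,66.8,52]);print(r.x,r.fun.reshape(-1)[:24].reshape(12,2))
np.save('br.npy',r.x);print(mod(r.x))
E
```

```text
[538.4  41.9  85.8] gap 0.47382883343392407
[628.3   1.6  86.1] gap 0.3923020217607491
[543.   51.4  95.4] gap 0.08583994352936897
[632.7  10.9  93.9] gap 0.536525146621182
[560.2  90.2  42.7] gap 0.027635665291359347
[649.7  49.8  45.4] gap 1.28458825386936
[594.7  46.3  61.6  65.8  51.8] [[ 0.  -0.1]
 [-0.   0.4]
 [ 0.5 -0.5]
 [ 0.5  0.9]
 [ 0.7 -0.2]
 [ 0.6 -0.5]
 [-0.3 -0.6]
 [-0.5  0.8]
 [-0.2 -0.6]
 [ 0.3  0.4]
 [-0.5 -0.2]
 [-1.2  0.4]]
[[538.   42.1  84.7]
 [629.2   1.   84.7]
 [542.5  52.1  93.4]
 [633.7  11.1  93.4]
 [560.2  91.6  38.4]
 [651.4  50.5  38.4]]
```

```bash
cat >> h.py <<'E'
def brR(yaw,t=52.):
    yw=np.radians(yaw);rx=np.array([np.cos(yw),np.sin(yw),0]);z=np.array([0,0,1.]);t=np.radians(t)
    bx=np.cos(t)*rx-np.sin(t)*z;bz=np.sin(t)*rx+np.cos(t)*z;by=np.cross(bz,bx);return np.c_[by,bz,bx]
E
python3 - <<'E'
from h import *
Q=brR(65.9);C=np.array([594.4,46.,63.3])
print(rel(C-99*Q[:,2],Q),rel(C-9*Q[:,2],Q))
E
```

```text
[-38.0, -0.33, 0.95, 62.0, 64.72, 88.66] [-38.0, -0.33, 0.95, 61.05, 120.12, 159.58]
```

Call:
carry_out:
  commands:
    - [-8,0,0.9,12,13,0,0.27]
    - [-16,0,0.9,25,26,10,0.27]
    - [-24,-0.2,0.9,37,39,30,0.27]
    - [-32,-0.3,0.9,50,52,60,0.27]
    - [-38,-0.3,0.9,62,64.7,88.7,0.27]
    - [-38,-0.3,0.9,62,64.7,88.7,0.27]
    - [-38,-0.3,0.9,62,64.7,88.7,0.27]
    - [-38,-0.3,0.9,62,64.7,88.7,0.27]
    - [-38,-0.3,0.9,62,64.7,88.7,0.27]

```text
time_s: 9.55
ee_pos: [571.7, -9.7, 143.6]
ee_rot: [142.0, 0.3, 156.0]
force: [0.7, 1.3, 0.1]
gripper_width: 57.9
gripper_force: 0.0
```

```bash
python3 - <<'E'
from h import *
apply([-38,-.3,.9,62,64.7,88.7])
Q=brR(65.9);C=np.array([594.4,46.,63.3]);s=state()
print(s['qpos'].round(1),s['ee_pos'].round(1),getcmd()[0].round(1),np.abs(rot(s['ee_rot'])-Q).max().round(3),rel(C-9*Q[:,2],Q))
E
python3 snap.py w4
```

```text
[ -23.4   21.5  107.5   45.5   59.7 -116.4] [571.7  -9.7 143.6] [569.5  -9.7 141.3] 0.005 [0.0, -0.04, 0.04, -0.06, 0.04, 89.98]
[571.7  -9.7 143.6] 1.0
```

View pics/w4.png

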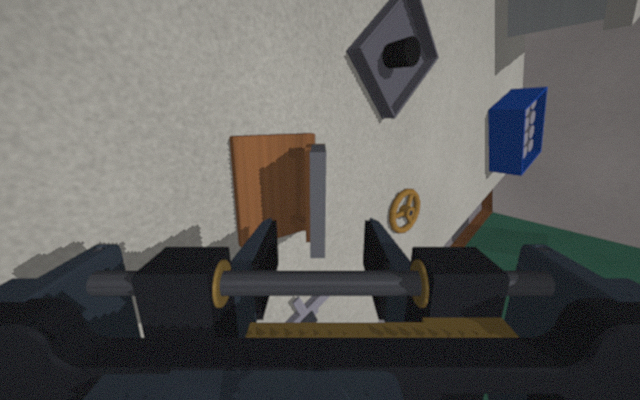

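The plate is seen edge-on at columns 311–326, between the fingers (277 and 363), and well aligned. I'll go in and grip.

Call:
carry_out:
  commands:
    - [0,0,0,0,0,0,0.27]
    - [0,0,0,0,0,20,0.27]
    - [0,0,0,0,0,40,0.27]
    - [0,0,0,0,0,55,0.27]
    - [0,0,0,0,0,70,0.27]
    - [0,0,0,0,0,80,0.27]
    - [0,0,0,0,0,86,0.27]
    - [0,0,0,0,0,90,0.27]
    - [0,0,0,0,0,90,0.27]
    - [0,0,0,0,0,90,0.27]
    - [0,0,0,0,0,90,0.27]

```text
time_s: 10.7
ee_pos: [592.3, 40.6, 70.8]
ee_rot: [142.0, 0.0, 155.9]
force: [-0.1, -0.4, 0.1]
gripper_width: 57.8
gripper_force: 0.0
```

```bash
python3 - <<'E'
from h import *
apply([0,0,0,0,0,90]);p,Q=getcmd();s=state();C=np.array([594.4,46.,63.3])
print('lag in tool axes',(Q.T@(s['ee_pos']-p)).round(2),'TCP vs plate centre',(Q.T@(s['ee_pos']-C)).round(2),s['force'])
E
```

```text
lag in tool axes [-0.38  0.08 -0.45] TCP vs plate centre [-0.31  0.05 -9.43] [-0.09523854 -0.44571082  0.11917599]
```

Good alignment. Close the gripper.

Call:
carry_out:
  commands:
    - [0,0,0,0,0,0,-1]
    - [0,0,0,0,0,0,-1]
    - [0,0,0,0,0,0,-1]
    - [0,0,0,0,0,0,-1]
    - [0,0,0,0,0,0,-1]
    - [0,0,0,0,0,0,-1]
    - [0,0,0,0,0,0,-1]
    - [0,0,0,0,0,0,-1]
  force: 40

```text
time_s: 11.5
ee_pos: [592.0, 40.8, 70.2]
ee_rot: [142.0, -0.0, 156.0]
force: [0.0, 0.0, -1.2]
gripper_width: 14.2
gripper_force: 40.0
```

```bash
python3 - <<'E'
from h import *
s=state();print(s['force'],s['torque'],s['gripper_force'])
p,Q=getcmd();z=np.array([0,0,1])
# lift: along normal/up first (off the lip), then up, upright, above block
U=Q.T@z;print('up in tool',U.round(3))
D=rot([180,0,155.9])
print(rel(p+[0,0,15],Q),rel(p+[0,0,60],Q),rel([592,0,200],D),rel([590,-252,200],rot([180,0,126.9])))
E
```

```text
[ 0.02600895  0.00449399 -1.19494895] [-0.39842675  0.03403234 -0.0937224 ] 39.99656617641449
up in tool [ 0.     0.616 -0.788]
[0.0, 0.0, 0.0, 0.0, 9.24, -11.82] [0.0, 0.0, 0.0, 0.01, 36.94, -47.28] [38.0, -0.03, 0.05, -16.6, 50.33, -125.21] [37.17, -9.64, 27.97, -117.45, -131.65, -267.41]
```

Call:
carry_out:
  commands:
    - [0,0,0,0,3,-4,-1]
    - [0,0,0,0,9.2,-11.8,-1]
    - [0,0,0,0,20,-25.6,-1]
    - [0,0,0,0,37,-47.3,-1]
    - [6,0,0,-3,39,-60,-1]
    - [13,0,0,-6,42,-76,-1]
    - [20,0,0,-9,45,-92,-1]
    - [27,0,0,-12,48,-108,-1]
    - [34,0,0,-16,50,-120,-1]
    - [38,0,0,-16.6,50.3,-125,-1]
    - [38,0,0,-16.6,50.3,-125,-1]
    - [38,0,0,-16.6,50.3,-125,-1]

```text
time_s: 12.7
ee_pos: [591.3, 0.6, 199.5]
ee_rot: [179.9, -0.1, 156.0]
force: [-0.1, -0.3, -3.8]
gripper_width: 13.9
gripper_force: 40.0
```

```bash
python3 - <<'E'
from h import *
apply([38,0,0,-16.6,50.3,-125]);p,Q=getcmd();s=state()
print(s['ee_pos'],s['ee_rot'],p,s['qpos'].round(1),s['force'],s['torque'],s['gripper_width'])
print(rel([656,-340,200],rot([180,0,126.9])))
E
```

```text
[591.33864988   0.62939093 199.49469652] [ 1.79947492e+02 -9.65816649e-02  1.55971023e+02] [5.92046395e+02 9.63747525e-02 1.99821729e+02] [ -1.1  20.3  88.7   0.1  71.  -67.1] [-0.09605162 -0.25213404 -3.76488372] [ 0.03857818 -0.13470074  0.01969417] 13.890577112184255
[-0.0, -0.01, 29.06, -196.97, -284.53, -0.21]
```

Call:
carry_out:
  commands:
    - [0,0,4,-20,-28,0,-1]
    - [0,0,8,-43,-62,0,-1]
    - [0,0,12,-66,-96,0,-1]
    - [0,0,16,-90,-130,0,-1]
    - [0,0,20,-114,-164,0,-1]
    - [0,0,24,-137,-198,0,-1]
    - [0,0,27,-160,-232,0,-1]
    - [0,0,29,-182,-264,0,-1]
    - [0,0,29,-197,-284.5,0,-1]
    - [0,0,29,-197,-284.5,0,-1]
    - [0,0,29,-197,-284.5,0,-1]
    - [0,0,29,-197,-284.5,0,-1]
    - [0,0,29,-197,-284.5,0,-1]

```text
time_s: 14.0
ee_pos: [655.7, -338.9, 199.9]
ee_rot: [180.0, -0.0, 127.0]
force: [-0.6, 0.2, -3.2]
gripper_width: 13.7
gripper_force: 40.0
```

```bash
python3 -c "
from h import *
apply([0,0,29,-197,-284.5,0])"; python3 snap.py w5; python3 - <<'E'
import cv2
I=cv2.imread('pics/w5.png')[50:260,240:400];cv2.imwrite('pics/z5.png',cv2.resize(I,None,fx=2.8,fy=2.8,interpolation=cv2.INTER_CUBIC))
E
```

```text
[ 655.7 -338.9  199.9] 0.3
```

View pics/z5.png

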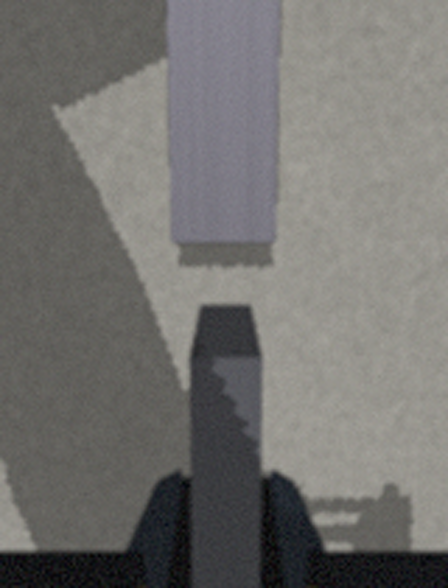

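The w5 crop shows only the block's top face, with its near end at crop y≈243. The held plate's near top edge is at crop y≈357, x 191–261. I'll measure both.

```bash
python3 - <<'E'
from h import *
np.set_printoptions(precision=2,suppress=True)
c=loadcam('w5.json');I=cv2.imread('pics/w5.png')
p,e=json.load(open('w5.json'));p=np.array(p);Q=rot(e)
C=cv2.GaussianBlur(I,(0,0),.7)[:145,270:370].astype(int)
M=((C[...,0]-C[...,2]>-1)).astype(np.uint8)
M=cv2.morphologyEx(cv2.morphologyEx(M,2,np.ones((3,3))),3,np.ones((5,5)))
n,l,st,ce=cv2.connectedComponentsWithStats(M);k=1+np.argmax(st[1:,4]);print(st[k])
m=l==k
# straight edges: left/right per row, top/bottom per column
rows=np.arange(st[k][1]+5,st[k][1]+st[k][3]-5)
L=np.array([(270-.5+np.where(m[r])[0].min(),r) for r in rows]);Rr=np.array([(270+.5+np.where(m[r])[0].max(),r) for r in rows])
cols=np.arange(st[k][0]+6,st[k][0]+st[k][2]-6)
T=np.array([(x+270,np.where(m[:,x])[0].min()-.5) for x in cols]);B=np.array([(x+270,np.where(m[:,x])[0].max()+.5) for x in cols])
ln=lambda q:(lambda W:cv2.fitLine(W.astype(np.float32),cv2.DIST_HUBER,0,.01,.01).ravel())(plane(c,q,40)[:,:2])
l4=[ln(q) for q in(L,Rr,T,B)]
def X(a,b): t=np.linalg.solve(np.c_[a[:2],-b[:2]],b[2:]-a[2:]);return a[2:]+t[0]*a[:2]
K=np.array([X(l4[0],l4[2]),X(l4[1],l4[2]),X(l4[1],l4[3]),X(l4[0],l4[3])]);print(K,'centre',K.mean(0))
ang=lambda v:np.degrees(np.arctan2(v[1],v[0]))%180
print('sides',ang(l4[0]),ang(l4[1]),'ends',ang(l4[2]),ang(l4[3]),'len',np.linalg.norm(K[0]-K[3]),np.linalg.norm(K[1]-K[2]),'wid',np.linalg.norm(K[0]-K[1]),np.linalg.norm(K[2]-K[3]))
# plate near end, top edge
z=p[2]+25.6
for q in((191,357),(261,357)):
    w=plane(c,np.array(q)/2.8+[240-.32,50-.32],z)[0];print('plate end top corner in tool',(Q.T@(w-p)))
z=p[2]-44.4
for q in((201,306),(250,306)):
    w=plane(c,np.array(q)/2.8+[240-.32,50-.32],z)[0];print('plate end low corner in tool',(Q.T@(w-p)))
print(p,e)
E
```

```text
[  29   41   41   96 3762]
[[ 541.94 -225.81]
 [ 577.26 -199.15]
 [ 637.77 -279.  ]
 [ 603.14 -305.13]] centre [ 590.03 -252.27]
sides 127.648384 127.15487 ends 37.040997 37.04266 len 100.191635 100.18497 wid 44.25101 43.388035
plate end top corner in tool [ 50.02  -5.83 -25.56]
plate end top corner in tool [ 50.03   7.59 -25.55]
plate end low corner in tool [49.37 -6.06 44.44]
plate end low corner in tool [49.38  7.6  44.44]
[ 655.72 -338.92  199.89] [179.9883132992143, -0.049840681627905586, 126.99842532531247]
```

```bash
python3 - <<'E'
from h import *
D=rot([180,0,127.1]);b=np.array([590.0,-252.1])+(D@[0.2,-.8,0])[:2];print(b)
for z in(200,110,88):print(rel([*b,z],D))
E
```

```text
[ 589.24129126 -252.4230496 ]
[-0.0, -0.01, -0.14, 110.13, -0.73, -0.2]
[-0.0, -0.01, -0.14, 110.11, -0.73, 89.8]
[-0.0, -0.01, -0.14, 110.11, -0.73, 111.8]
```

Call:
carry_out:
  commands:
    - [0,0,-0.15,30,-0.2,0,-1]
    - [0,0,-0.15,65,-0.5,0,-1]
    - [0,0,-0.15,95,-0.7,0,-1]
    - [0,0,-0.15,110,-0.7,0,-1]
    - [0,0,-0.15,110,-0.7,20,-1]
    - [0,0,-0.15,110,-0.7,50,-1]
    - [0,0,-0.15,110,-0.7,80,-1]
    - [0,0,-0.15,110,-0.7,98,-1]
    - [0,0,-0.15,110,-0.7,106,-1]
    - [0,0,-0.15,110,-0.7,110,-1]
    - [0,0,-0.15,110,-0.7,110,-1]
    - [0,0,-0.15,110,-0.7,110,-1]
    - [0,0,-0.15,110,-0.7,110,-1]
    - [0,0,-0.15,110,-0.7,110,-1]
    - [0,0,-0.15,110,-0.7,110,-1]

```text
time_s: 15.55
ee_pos: [589.5, -252.6, 90.3]
ee_rot: [180.0, 0.0, 127.1]
force: [-0.1, -1.4, -2.5]
gripper_width: 14.0
gripper_force: 40.0
```

```bash
python3 - <<'E'
from h import *
apply([0,0,-.15,110,-.7,110]);p,Q=getcmd();s=state()
print(s['ee_pos'],s['ee_rot'],p,s['force'],s['torque'])
E
```

```text
[ 589.51218207 -252.64654394   90.26344545] [1.79983304e+02 3.65673309e-02 1.27099551e+02] [ 589.32855892 -252.49522627   89.80248208] [-0.11655061 -1.39862874 -2.48623725] [ 0.00577207 -0.22244583  0.00638678]
```

Call:
carry_out:
  commands:
    - [0,0,0,0,0,1.5,-1]
    - [0,0,0,0,0,3,-1]
    - [0,0,0,0,0,4,-1]
    - [0,0,0,0,0,4.5,-1]
    - [0,0,0,0,0,4.5,-1]
    - [0,0,0,0,0,4.5,-1]

```text
time_s: 16.15
ee_pos: [589.4, -252.5, 85.3]
ee_rot: [-180.0, -0.0, 127.1]
force: [0.7, -0.1, -3.1]
gripper_width: 13.7
gripper_force: 40.0
```

Call:
carry_out:
  commands:
    - [0,0,0,0,0,0.3,-1]
    - [0,0,0,0,0,0.6,-1]
    - [0,0,0,0,0,0.6,-1]
    - [0,0,0,0,0,0.6,-1]

```text
time_s: 16.55
ee_pos: [589.3, -252.5, 84.7]
ee_rot: [-180.0, -0.0, 127.1]
force: [-0.3, -0.2, -3.7]
gripper_width: 13.5
gripper_force: 40.0
```

Call:
carry_out:
  commands:
    - [0,0,0,0,0,0.3,-1]
    - [0,0,0,0,0,0.5,-1]
    - [0,0,0,0,0,0.5,-1]
    - [0,0,0,0,0,0.5,-1]

```text
time_s: 16.95
ee_pos: [589.3, -252.5, 84.2]
ee_rot: [-180.0, -0.0, 127.1]
force: [0.3, 0.8, -3.8]
gripper_width: 13.8
gripper_force: 40.0
```

Call:
carry_out:
  commands:
    - [0,0,0,0,0,0.3,-1]
    - [0,0,0,0,0,0.5,-1]
    - [0,0,0,0,0,0.5,-1]
    - [0,0,0,0,0,0.5,-1]

```text
time_s: 17.35
ee_pos: [589.3, -252.5, 83.7]
ee_rot: [-180.0, -0.0, 127.1]
force: [-1.0, 0.4, -2.7]
gripper_width: 14.0
gripper_force: 40.0
```

Call:
carry_out:
  commands:
    - [0,0,0,0,0,0.3,-1]
    - [0,0,0,0,0,0.5,-1]
    - [0,0,0,0,0,0.5,-1]
    - [0,0,0,0,0,0.5,-1]

```text
time_s: 17.75
ee_pos: [589.3, -252.5, 83.2]
ee_rot: [-180.0, -0.0, 127.1]
force: [-0.5, -0.3, -2.1]
gripper_width: 13.5
gripper_force: 40.0
```

Call:
carry_out:
  commands:
    - [0,0,0,0,0,0.3,-1]
    - [0,0,0,0,0,0.5,-1]
    - [0,0,0,0,0,0.5,-1]
    - [0,0,0,0,0,0.5,-1]

```text
time_s: 18.15
ee_pos: [589.4, -252.5, 82.9]
ee_rot: [-180.0, 0.0, 127.1]
force: [-0.2, 0.2, -2.0]
gripper_width: 13.3
gripper_force: 40.0
```

Call:
carry_out:
  commands:
    - [0,0,0,0,0,0.3,-1]
    - [0,0,0,0,0,0.5,-1]
    - [0,0,0,0,0,0.5,-1]
    - [0,0,0,0,0,0.5,-1]

```text
time_s: 18.55
ee_pos: [589.4, -252.6, 82.8]
ee_rot: [180.0, 0.0, 127.1]
force: [-1.7, -0.7, 4.1]
gripper_width: 13.8
gripper_force: 40.0
```

```bash
python3 - <<'E'
from h import *
apply([0,0,0,0,0,7.6]);print(getcmd()[0])
F=[]
for i in range(3):
    grab_frame('scene');s=state();F.append(np.r_[s['force'],s['torque'],s['ee_pos']])
print(np.mean(F,0).round(2))
E
```

```text
[ 589.32748733 -252.49463567   82.20248217]
[-1.2600e+00  1.3000e-01  5.1600e+00  3.2000e-01  3.5000e-01  2.0000e-02
  5.8943e+02 -2.5260e+02  8.2810e+01]
```

Contact made (about 8 N onto the block). I'll ease off the preload, drop the grip force, open and back straight up.

Call:
carry_out:
  commands:
    - [0,0,0,0,0,-0.3,-1]
    - [0,0,0,0,0,-0.3,-1]
    - [0,0,0,0,0,-0.3,-1]
  force: 5

```text
time_s: 19.0
ee_pos: [589.4, -252.6, 82.8]
ee_rot: [-180.0, 0.0, 127.1]
force: [-1.7, 0.4, 5.9]
gripper_width: 13.9
gripper_force: 5.0
```

Call:
carry_out:
  commands:
    - [0,0,0,0,0,0,-0.55]
    - [0,0,0,0,0,0,-0.4]
    - [0,0,0,0,0,0,-0.2]
    - [0,0,0,0,0,0,0]
    - [0,0,0,0,0,0,0.1]
    - [0,0,0,0,0,0,0.1]
    - [0,0,0,0,0,0,0.1]

```text
time_s: 19.7
ee_pos: [589.3, -252.5, 82.4]
ee_rot: [-180.0, -0.0, 127.1]
force: [1.7, -0.3, -0.6]
gripper_width: 50.2
gripper_force: 0.0
```

Call:
carry_out:
  commands:
    - [0,0,0,0,0,-10,0.1]
    - [0,0,0,0,0,-30,0.1]
    - [0,0,0,0,0,-60,0.1]
    - [0,0,0,0,0,-95,0.1]
    - [0,0,0,0,0,-125,0.1]
    - [0,0,0,-35,0,-140,0.1]
    - [0,0,0,-70,0,-140,0.1]
    - [0,0,0,-90,0,-140,0.1]
    - [0,0,0,-90,0,-140,0.1]
    - [0,0,0,-90,0,-140,0.1]
    - [0,0,0,-90,0,-140,0.1]

```text
time_s: 20.8
ee_pos: [643.1, -323.4, 222.9]
ee_rot: [-180.0, -0.0, 127.1]
force: [0.2, 1.4, 0.8]
gripper_width: 50.1
gripper_force: 0.0
```

```bash
python3 snap.py w6; python3 - <<'E'
from h import *
f=lambda I,k:cv2.convertScaleAbs(cv2.resize(I,None,fx=k,fy=k,interpolation=cv2.INTER_CUBIC),alpha=1.5)
a=f(cv2.imread('pics/w6.png')[20:200,270:370],3.3)
b=f(grab_frame('scene')[:,:,::-1][110:210,165:265],4.0)
c=f(grab_frame('top')[:,:,::-1][180:244,390:464],4.0)
H=594;o=np.zeros((H,a.shape[1]+400,3),np.uint8);o[:a.shape[0],:a.shape[1]]=a;o[:300,a.shape[1]:a.shape[1]+300]=b[:300,:300] if 0 else cv2.resize(b,(300,300));o[310:310+c.shape[0],a.shape[1]:a.shape[1]+c.shape[1]]=c
cv2.imwrite('pics/z6.png',o);print(a.shape)
E
```

```text
[ 643.1 -323.4  222.9] 0.1
(594, 330, 3)
```

View pics/z6.png

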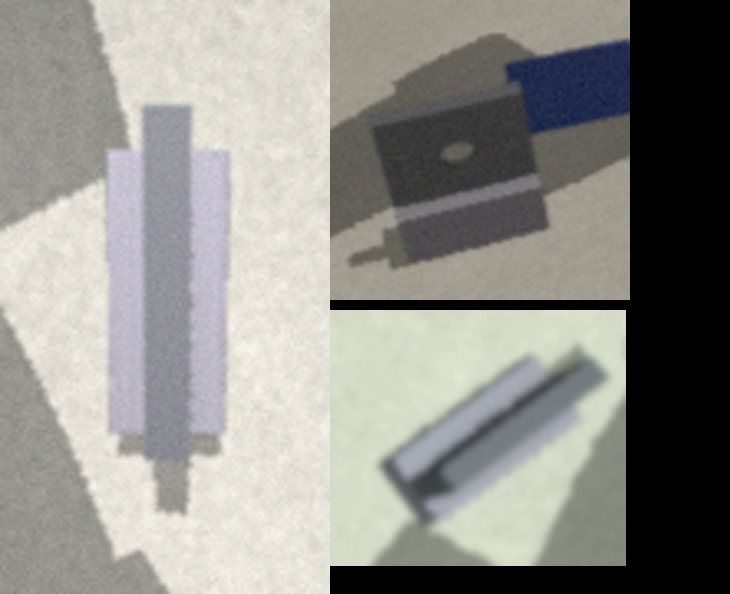

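The bracket stands on its long edge on the steel block. I'll check the offsets from these corners (crop: plate top 143–191 × 105–460, block 107–230 × 150–433).

```bash
python3 - <<'E'
from h import *
np.set_printoptions(precision=2,suppress=True)
c=loadcam('w6.json');f=lambda q:np.array(q)/3.3+[269.65,19.65]
P=plane(c,f([(143,105),(191,105),(188.5,460),(144,460)]),110);B=plane(c,f([(107,150),(230,150),(226.5,432.5),(108,433)]),40)
Q=rot([180,0,127.1])
for W in(P,B):
    print(W.mean(0),((W-B.mean(0))@Q)[:,:2])
    e=W[0]+W[1]-W[2]-W[3];print('yaw',np.degrees(np.arctan2(e[1],e[0])),np.linalg.norm(e)/2)
print('offset plate-block in tool',((P.mean(0)-B.mean(0))@Q)[:2])
E
```

```text
[ 589.92 -252.1   110.  ] [[ 49.81  -7.1 ]
 [ 49.82   6.36]
 [-49.74   6.47]
 [-49.76  -7.41]]
yaw 127.04326255475996 99.57000881124534
[ 590.28 -251.87   40.  ] [[ 49.62 -21.62]
 [ 49.68  21.92]
 [-49.52  22.68]
 [-49.77 -22.98]]
yaw 126.92592233662302 99.29817096126916
offset plate-block in tool [ 0.03 -0.42]
```

The bracket is centred to within about 0.4 mm, flush to about 0.1 mm, and square to about 0.1°. The arm is clear, so I'll hand in.

```bash
python3 -c "
from workcell import workorder
print(workorder.job_done())"
```

```text
the job is handed in; nothing more can be done
None
```

The job is handed in: the stopper is in the grey tray, and the bracket stands by itself on its long edge on the steel block, about 0.4 mm off centre, ends flush to about 0.1 mm and square to about 0.1° by the wrist camera.

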